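Back the ratchet feed wheel off by one notch

ROBOT

A 7-joint arm with a two-finger parallel gripper is mounted at the origin on the work surface. World frame = base frame: x ahead of the robot, y to its left, z up, the work surface at z = 0. Lengths are in mm, angles in rad, forces in N, time in s.
With the tool pointing down it reaches from about 425 to 925 mm from the base axis. Payload 6.8 kg.
Tool frame: the origin (TCP) lies on the centre line of the jaws, within the pads' length; the fingertips stand 8 mm ahead of it and the grasp point (between the pads) lies 11 mm behind it (r.tip_reach is the distance from the TCP to the fingertips, in mm); z points along the fingers, y is the direction in which the jaws open and shut (so a half turn about z gives the same grasp; the last joint's range is limited). The gripper opens to 85 mm and grips with 20 to 120 N. Pads are 22 mm wide; open, the fingers measure 114 mm over their backs; the gripper's body (76 mm by 85 mm) begins 54 mm behind the grasp point. The pads swing forward as they close: fully open they stand 13 mm farther back than shut.
Start: joints at [-1.383, 0.477, 0.022, 1.555, -0.011, 1.109, -0.083], TCP at [196.762, 645.702, 239.308] pointing down, gripper open.
Joint ranges: [-2.96, 2.96], [-0.34, 2.1], [-1.41, 1.46], [0.24, 2.44], [-1.37, 4.51], [0.17, 1.92], [-2.96, 2.96]. Speed limits (rad/s): [2.39, 2.39, 3.14, 3.14, 3.14, 3.14, 3.14].

INTERFACE

Orientations are given as [roll, pitch, yaw] about the fixed x, y, z axes, in that order (R = Rz(yaw) Ry(pitch) Rx(roll)).
In Python, from rig import sense, eyes, job, r gives the robot as it stands.
- The arm moves only by the tool carry_out, never from a script. Its argument "steps" is a list that holds one entry, the list of rows, each a list of 7 numbers: the gripper's target within -1 to 1 (shut at 1, half-way at 0, fully open at -1), then the shift along the tool's x, y, z in mm, then the turn, a rotation vector about the tool's x, y, z in rad. In form: [[[grip, x, y, z, wx, wy, wz], ...]]. A call has 1 to 12 rows; each row shifts and turns the pose as measured when the row begins, along the tool's axes as they then stand; what a row does not reach is not made up. A row lasts 1/10 s, in which the tool goes at most 50 mm and 8.59 degrees, less where a joint would pass 70% of its speed; a pose out of reach is approached as far as the arm can. A call is refused whole if a number of a shift passes 50 or a number of a turn 0.15, either way. A call with a gripper value outside its range is refused whole. The fingers move at their own pace and stop on an object; "force" is the grip in N (left out, the last holds). Time passes only in rows, so rows that do not move let the fingers close. It gives the time, the measured TCP pose, the force and the opening at its end, in the units of the state.
- sense(): the state, without advancing time (a new reading comes with each control period).
- eyes.get_image(name): name is "scene" or "side" or "wrist"; returns (picture, depth): 384x512x3 uint8, blue, green, red; 384x512 float32, mm along the optical axis (not along the pixel's ray), 0 where there is no reading.
- eyes.camera_info(name): a dict with "intrinsics" (3x3 intrinsics, pixels), "R" (3x3) and "t" (3): a world point X has camera coordinates R X + t. Camera axes: x right, y down, z forward; pixel columns grow to the right and rows downward; lengths in mm; the calibration is good to about 2 mm. A picture is of the moment at which its call begins: read the wrist's pose just before it. camera_info takes no time and is no camera call; for the wrist camera it gives the pose at the moment of the call.
- job.finish_job(): hands the job in, once; it reports no verdict.
The state is a dict: "time": time; "qpos": joint angles; "joint_velocities": joint speeds; "joint_torque": joint torques, N m; "tool_pos": TCP position; "eef_rot": TCP orientation; "contact_force": force on the tool from outside, world axes, zero at the start; "wrist_torque": the same for the moment, N m; "opening": opening from 0.0 (shut) to 1.0 (fully open).
Only numpy, scipy, OpenCV 4.12 (cv2) and the standard library are available. Lean on these libraries where they do the work, as an engineer would, in place of code of your own. Each camera call takes 0.05 s, during which the arm holds its last target.

TASK

The ratchet feed wheel on the bench has advanced one notch too far: with a fingertip, tip its pawl up out of the teeth until it stays thrown back, then push the wheel backward (clockwise seen from above) by one notch. Then tip the pawl forward again so that it drops fully into the next gap between the teeth and locks the wheel there. Push gently, and leave the loose things around it where they stand.

Things in the scene. Friction and masses are not known exactly. Their poses are not given: they have to be found in the camera images.
- indexer: Feed-wheel unit, fixed to the bench. Origin on the bench under the wheel's axis, z up. Aluminium base plate 14 mm thick, x -110 to 110, y -185 to 105 mm. The pawl stands on the -y side, in the plane x = 0. With the pawl in a gap the wheel cannot turn clockwise beyond some 4 degrees of play; turned anticlockwise, its ramps lift the pawl and it clicks over.
- wheel_hub (a point): Point on the wheel's vertical axis at the disc's flat top, 42 mm above the bench; axes as the unit's. Hub cap 32 mm wide, 10 mm high. Steel disc 156 mm across; on its rim (radius 60 to 76 mm) 12 saw teeth, 30 degrees (one notch) apart, 12 mm high. Seen from above, a tooth is steep on its clockwise side, a 45 degree ramp on the other; gaps have 17 mm of flat floor.
- wheel (a joint): Wheel angle in rad, positive anticlockwise seen from above (forward feed); it starts near 0 (within 0.04). One notch backward is -0.524. The pawl's nose (8 mm wide) fits the gap with about 0.07 rad of play either way. The wheel turns stiffly (some 2 N at a post) and stops where it is left.
- post_a (a point): Top centre of a plain upright steel post on the wheel, 14 mm across, its top 92 mm above the bench, 50 mm tall from the disc, 48 mm from the wheel's axis; at wheel angle 0 it stands 75 degrees anticlockwise (seen from above) from the direction of the pawl. Turns with the wheel.
- post_b (a point): Top centre of the second, identical post, 195 degrees anticlockwise from the pawl's direction at wheel angle 0 (nearly opposite the pawl).
- post_c (a point): Top centre of the third, identical post, 45 degrees clockwise from the pawl's direction at wheel angle 0.
- pawl_pivot (a point): Centre of the pawl's level hinge pin, 112 mm from the wheel's axis on the unit's -y side, 66 mm above the bench; axes as the unit's. It sits between two cheek plates: tops 76 mm above the bench, 29 mm over both, reaching 13 mm either side of the pin along y.
- pawl (a joint): Pawl angle, rad: 0 = seated in a gap, growing as the nose lifts; nose above the teeth from about 0.25; stop at 0.95, fully thrown back. It is weighted and tips with under 1 N: below about 0.45 it falls back towards the wheel, above it falls open and stays so. Dropped on a tooth top it rests at 0.2 to 0.25 and falls in when the wheel is moved on.
- pawl_grip (a point): Middle of the black thumb grip: 18 mm thick, 30 mm long, 60 mm from the pin. Seated it leans 16 deg to the wheel (124 mm above the bench, 95 mm from the axis; top 141). Thrown back it leans 38 deg away (113 mm up, 149 mm from the axis) and the arm's end stands 110 mm up, 75 to 95 mm from the axis. Push it level: away from the wheel to lift the nose, towards it to drop.
- pawl_nose (a point): Middle of the underside of the pawl's nose, 45 mm from the hinge pin; when seated 67 mm from the wheel's axis and 44 mm above the bench. The nose is 14 mm long radially and 8 mm wide.
- puck_a: Loose white disc, 34 mm across, 14 mm high, on the base plate beside the pawl; origin under its centre. Bystander.
- puck_b: Loose white disc, 34 mm across, 14 mm high, on the bench. Bystander.
- opt_post: Loose steel post 13 mm across on a 24 mm foot, 58 mm tall, on the base plate beside the pawl; origin under its foot. Bystander.
- jar: Loose amber jar with black cap, 44 mm across, 70 mm tall, standing beside the base plate; origin under it. Bystander.
- driver: Loose red-handled screwdriver, 160 mm, lying on the bench. Bystander.
- wrench: Loose steel wrench, 140 mm, lying on the bench. Bystander.
- organiser: Clear divided parts tray, 110 x 170 x 35 mm, loose on the bench. Bystander.

How it is judged (in metres and radians):
On the way, in this order (a step that is already met when the one before it is completed fails the run):
1. the pawl is thrown back clear of the teeth and stays up, before the wheel is turned (value of joint pawl above 0.6 rad and value of joint wheel between -0.2 and 0.2 rad), for 0.2 s.
2. with the pawl up, the wheel is pushed backward most of a notch (value of joint pawl above 0.15 rad and value of joint wheel between -0.7736 and -0.2736 rad), for 0.1 s.
3. the pawl is down in the next gap (value of joint pawl below 0.08 rad and value of joint wheel between -0.6736 and -0.3736 rad), for 0.2 s.
At the end, for the whole second after the job is handed in: The pawl is seated (angle below 0.08 rad) in the gap one notch back: wheel angle within 0.15 rad of -0.524, wheel at rest, every loose thing within 20 mm of where it started (all of step 3 and velocity of joint wheel between -0.05 and 0.05 rad/s and distance of each of puck_a, puck_b, opt_post, jar, driver, wrench, organiser from where it was at the start of the episode below 0.02 m); the robot touches nothing.
It fails at once if a loose bystander is pushed, lifted or carried more than 20 mm (distance of any of puck_a, puck_b, opt_post, jar, driver, wrench, organiser from where it was at the start of the episode above 0.02 m).
It fails at once if the unit is forced: more than 30 N between the fingers and the feed-wheel unit (contact force between the fingers and indexer above 30 N).
It fails at once if the wheel is turned back two notches or more, or forward past a notch (value of joint wheel below -0.8972 rad or value of joint wheel above 0.4236 rad).
It also fails if it takes over 58 s, if anything falls off the work surface, if the arm or the gripper's body presses on something with over 40 N, if the wrist force passes 120 N, or if a joint passes its speed limit or range.

## Working session

There is one attempt and no reset: what is moved stays moved. The work goes in short steps, Python scripts to look and compute and a tool call to move; the robot and the scene stay as the last step left them, time stands still between calls to the robot, and variables do not carry over. Pictures are saved under pics/ and viewed, and the job is handed in when it is done.

Besides the shell and the picture viewer there is one more tool, called after "Emit:" by a JSON object that holds its "name" and its "arguments". carry_out: Moves the arm, as the interface text tells. Its arguments: {"type":"object","properties":{"steps":{"type":"array","items":{"type":"array","items":{"type":"array","items":{"type":"number"}}}},"force":{"type":"number"}},"required":["steps"]}

```bash
mkdir -p pics; ls; python3 - <<'E'
from rig import sense, eyes, job, r
import cv2,numpy as np
print(sense())
for n in ["scene","side","wrist"]:
    im,d=eyes.get_image(n); cv2.imwrite(f"pics/{n}0.png",im); np.save(f"pics/{n}0.npy",d)
    c=eyes.camera_info(n); print(n,c); np.savez(f"pics/{n}0c.npz",K=c["intrinsics"],R=c["R"],t=c["t"])
E
```

```text
pics
{'time': 0.0, 'qpos': array([-1.38308784,  0.47780439,  0.02231671,  1.55645797, -0.0115111 ,
        1.10926274, -0.08311715]), 'joint_velocities': array([ 0.00113752, -0.00074983,  0.00121513, -0.00063754,  0.0002038 ,
        0.00078465, -0.00059047]), 'joint_torque': array([-1.09854800e-04, -5.96442819e+01,  1.60793625e+00, -2.81203938e+01,
        1.24320877e-02,  9.09651106e-03,  1.91646950e-05]), 'tool_pos': array([196.60108542, 645.13748502, 238.31960626]), 'eef_rot': array([-3.13979142e+00,  1.13775516e-04,  2.84580416e+00]), 'contact_force': array([-0.21336167,  0.16933913, -0.25885031]), 'wrist_torque': array([-0.01344741,  0.05208644,  0.02080063]), 'opening': 1.0021900442337641}
scene {'intrinsics': array([[468.23309889,   0.        , 249.22224119],
       [  0.        , 468.23309889, 192.78006729],
       [  0.        ,   0.        ,   1.        ]]), 'R': array([[-0.06424021,  0.99786635, -0.01165915],
       [ 0.82323215,  0.04638676, -0.56580659],
       [-0.56405853, -0.04594572, -0.82445556]]), 't': array([ -11.41064704, -354.07729709, 2021.07454455])}
side {'intrinsics': array([[450.85203025,   0.        , 259.02350187],
       [  0.        , 450.85203025, 185.4123402 ],
       [  0.        ,   0.        ,   1.        ]]), 'R': array([[ 0.99198319, -0.12625242, -0.00544712],
       [-0.10196279, -0.77418387, -0.62469426],
       [ 0.07465209,  0.62024161, -0.78085044]]), 't': array([-494.54740673,  150.89673919, 1283.8858203 ])}
wrist {'intrinsics': array([[299.72387812,   0.        , 255.76570767],
       [  0.        , 299.72387812, 194.25500716],
       [  0.        ,   0.        ,   1.        ]]), 'R': array([[ 0.29036202,  0.95691588, -0.00137713],
       [ 0.91949701, -0.27860873,  0.27731285],
       [ 0.26498139, -0.08178739, -0.96077869]]), 't': array([-674.62575655,  -36.85339131,  378.74347194])}
```

View pics/scene0.png

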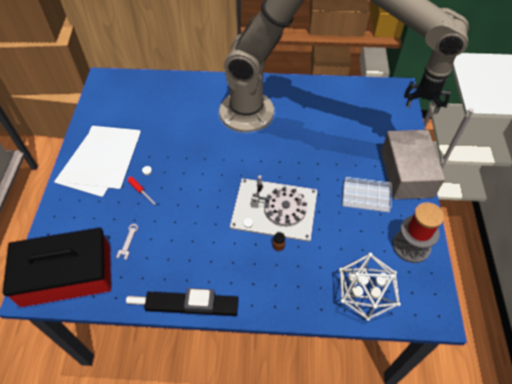

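View pics/side0.png

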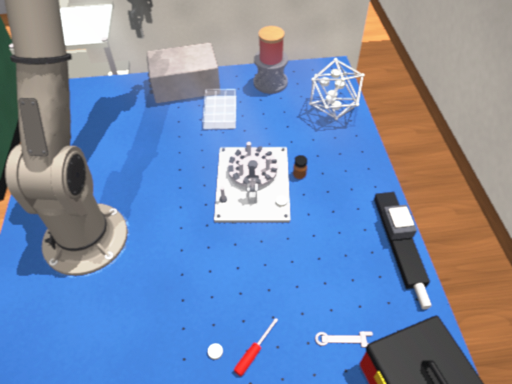

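View pics/wrist0.png

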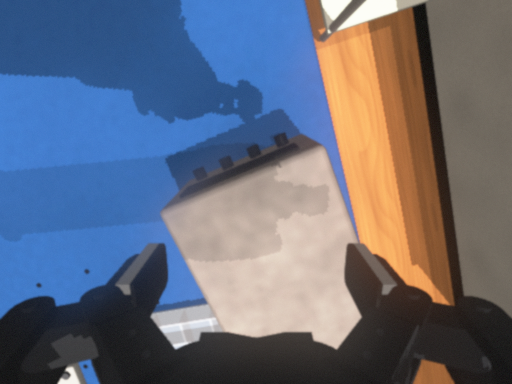

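```bash
cat > h.py <<'E'
import numpy as np,cv2
def cam(n,tag="0"):
    c=np.load(f"pics/{n}{tag}c.npz"); return c["K"],c["R"],c["t"]
def ray(c,uv,z):
    K,R,t=c; o=-R.T@t; d=R.T@np.linalg.inv(K)@np.array([uv[0],uv[1],1.]); return o+d*(z-o[2])/d[2]
def proj(c,X):
    K,R,t=c; p=K@(R@np.asarray(X,float)+t); return p[:2]/p[2]
E
python3 - <<'E'
from h import *
for n,(x0,y0,x1,y1) in {"scene":(220,165,330,255),"side":(205,135,320,235)}.items():
    im=cv2.imread(f"pics/{n}0.png")
    crop=cv2.resize(im[y0:y1,x0:x1],None,fx=6,fy=6,interpolation=cv2.INTER_CUBIC); cv2.imwrite(f"pics/{n}0z.png",crop)
    m=np.zeros(im.shape[:2],np.uint8); 
    hsv=cv2.cvtColor(im,cv2.COLOR_BGR2HSV)
    m[y0:y1,x0:x1]=((hsv[...,1]<60)&(hsv[...,2]>60))[y0:y1,x0:x1]*255
    cs,_=cv2.findContours(m,cv2.RETR_EXTERNAL,cv2.CHAIN_APPROX_NONE)
    c=max(cs,key=cv2.contourArea); hull=cv2.convexHull(c)
    q=cv2.approxPolyDP(hull,4,True)[:,0]
    C=cam(n)
    for p in q: print(n,p,ray(C,p,14).round(1))
E
```

```text
scene [241 180] [380.    4.5  14. ]
scene [260 176] [356.9  76.2  14. ]
scene [315 189] [406.3 286.5  14. ]
scene [310 239] [622.2 265.8  14. ]
scene [231 228] [593.7 -15.5  14. ]
side [221 147] [409.6 293.1  14. ]
side [250 142] [507.  303.3  14. ]
side [286 148] [621.1 260.5  14. ]
side [288 221] [579.7 -25.3  14. ]
side [214 220] [368.1   5.9  14. ]
```

View pics/scene0z.png

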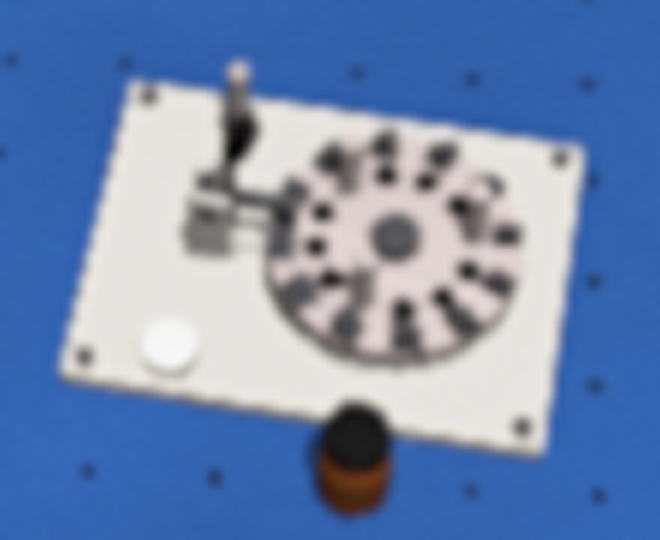

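View pics/side0z.png

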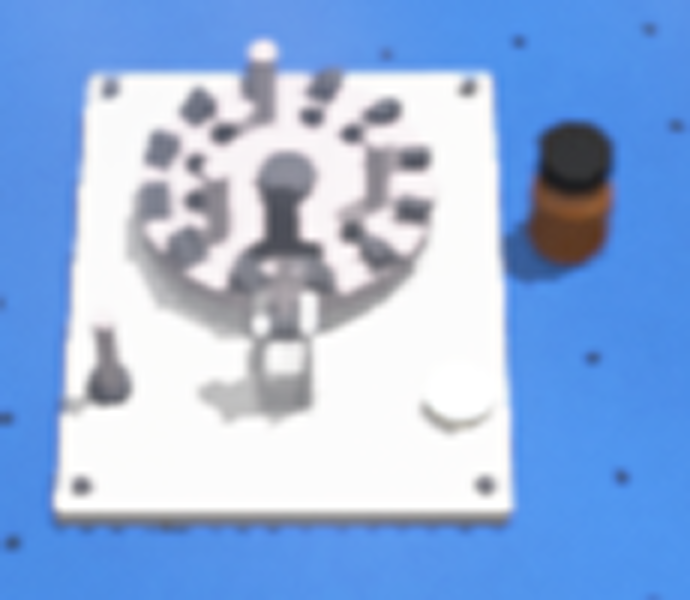

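```bash
cat >> h.py <<'E'
def uz(n,p):
    x0,y0={"scene":(220,165),"side":(205,135)}[n]
    return np.array([x0+(p[0]+.5)/6-.5,y0+(p[1]+.5)/6-.5])
E
python3 - <<'E'
from h import *
from scipy.optimize import least_squares
L=[(-110,-185),(-110,105),(110,105),(110,-185)]
P={"scene":[(130,82),(583,148),(546,448),(62,372)],"side":[(55,510),(90,73),(492,73),(513,513)]}
W=[];LL=[]
for n in P:
    C=cam(n); A=[ray(C,uz(n,p),14)[:2] for p in P[n]]
    print(n,np.round(A,1).tolist())
    for a,l in zip(A,L): W.append(a);LL.append(l)
W=np.array(W);LL=np.array(LL,float)
def T(q,l): 
    c,s=np.cos(q[2]),np.sin(q[2]); return l@np.array([[c,s],[-s,c]])+q[:2]
for idx in (slice(0,4),slice(4,8),slice(0,8)):
    s=least_squares(lambda q:(T(q,LL[idx])-W[idx]).ravel(),[510,150,0]); print(s.x,s.fun.round(1))
# features
C=cam("scene");D=cam("side")
print("hub",ray(C,uz("scene",(396,237)),52),ray(D,uz("side",(285,172)),52))
E
```

```text
scene [[371.6, 4.8], [407.0, 293.1], [623.0, 267.8], [588.1, -19.9]]
side [[367.5, 7.5], [405.1, 294.9], [623.9, 265.9], [586.2, -23.0]]
[ 5.02199355e+02  1.76181296e+02 -1.19229300e-01] [-0.6  0.8 -1.6  0.4  0.9 -0.5  1.3 -0.7]
[ 5.00923104e+02  1.75960780e+02 -1.31908193e-01] [ 0.1 -0.4  0.6 -0.4 -0.2 -0.3 -0.5  1.1]
[ 5.01562092e+02  1.76071740e+02 -1.25587937e-01] [-2.4  1.5 -1.5  0.9  0.8 -1.4 -0.5 -1.3  1.8 -1.2  0.5 -0.8 -0.1  0.6
  1.4  1.7]
hub [505.35772276 175.71249516  52.        ] [499.58979713 175.37009006  52.        ]
```

```bash
cat >> h.py <<'E'
from scipy.spatial.transform import Rotation as Ro
U=np.array([501.3,176.,-0.128])
def u2w(p):
    c,s=np.cos(U[2]),np.sin(U[2]); return np.array([U[0]+c*p[0]-s*p[1],U[1]+s*p[0]+c*p[1],p[2]])
def w2u(p):
    c,s=np.cos(U[2]),np.sin(U[2]); d=np.asarray(p)[:2]-U[:2]; return np.array([c*d[0]+s*d[1],-s*d[0]+c*d[1],p[2]])
def go(target):
    from rig import sense
    s=sense(); Rm=Ro.from_euler("xyz",s["eef_rot"]).as_matrix()
    d=Rm.T@(u2w(target)-s["tool_pos"])
    Rt=Ro.from_euler("xyz",[np.pi,0,np.pi+U[2]]).as_matrix()
    print("t",s["time"],"unit pos",w2u(s["tool_pos"]).round(1),"F",s["contact_force"].round(1),"open",round(s["opening"],2))
    print("tool shift",d.round(1),"turn",Ro.from_matrix(Rm.T@Rt).as_rotvec().round(3))
E
python3 - <<'E'
from h import *
from rig import *
print(r.tip_reach)
C=cam("wrist"); print("wrist cam at",-C[1].T@C[2])
go([0,0,240])
E
```

```text
8.0
wrist cam at [129.41230745 666.26886185 373.17952757]
t 0.15 unit pos [-362.   426.5  238.6] F [-0.2  0.3 -0.3] open 1.0
tool shift [-428.2 -360.1   -0.9] turn [-0.001  0.    -0.168]
```

Emit:
{"name": "carry_out", "arguments": {"steps": [[[1,-36,-34,-5,0,0,0],[1,-36,-34,-5,0,0,0],[1,-36,-34,-5,0,0,0],[1,-36,-34,-5,0,0,0],[1,-36,-34,-5,0,0,0],[1,-36,-34,-5,0,0,0],[1,-36,-34,-5,0,0,0],[1,-36,-34,-5,0,0,0],[1,-36,-34,-5,0,0,0],[1,-36,-34,-5,0,0,0],[1,-30,-30,0,0,0,-0.08],[1,-30,-30,0,0,0,-0.08]]]}}

```text
time: 1.35
tool_pos: [484.5, 139.0, 285.7]
eef_rot: [-3.14, -0.004, 3.023]
contact_force: [1.2, -0.0, 0.0]
opening: -0.002
```

```bash
python3 - <<'E'
from h import *
go([0,-40,300])
E
```

```text
t 1.35 unit pos [-11.9 -38.8 285.7] F [ 1.2 -0.   0. ] open -0.0
tool shift [-11.8  -1.3 -14.3] turn [-0.002 -0.004  0.009]
```

Emit:
{"name": "carry_out", "arguments": {"steps": [[[1,-12,0,-14,0,0,0.009],[1,0,0,0,0,0,0]]]}}

```text
time: 1.55
tool_pos: [499.2, 130.0, 300.0]
eef_rot: [-3.138, -0.003, 3.005]
contact_force: [0.7, -0.1, 0.6]
opening: 0.002
```

```bash
cat > look.py <<'E'
from h import *
import sys
from rig import *
def look(tag,n="wrist"):
    c=eyes.camera_info(n); np.savez(f"pics/{n}{tag}c.npz",K=c["intrinsics"],R=c["R"],t=c["t"])
    im,d=eyes.get_image(n); cv2.imwrite(f"pics/{n}{tag}.png",im); np.save(f"pics/{n}{tag}.npy",d); return im,d
E
python3 - <<'E'
from look import *
im,d=look("1"); C=cam("wrist","1")
for p in [(0,0,52),(0,-95,124),(0,0,42)]+[(48*np.cos(a),48*np.sin(a),92) for a in np.radians([-15,105,-135])]+[(-110,-185,14),(-110,105,14),(110,105,14),(110,-185,14)]:
    u=proj(C,u2w(p)); print(p,u.round(1)); cv2.circle(im,tuple(int(round(v)) for v in u),3,(0,0,255),1)
cv2.imwrite("pics/w1o.png",cv2.resize(im,(800,600))); go([0,-60,200])
E
```

```text
(0, 0, 52) [291.8 161.8]
(0, -95, 124) [209.6 174.1]
(0, 0, 42) [291.  160.5]
(np.float64(46.36443966187528), np.float64(-12.423314164920995), 92) [284.2 205.8]
(np.float64(-12.423314164921), np.float64(46.36443966187528), 92) [336.4 156.8]
(np.float64(-33.94112549695428), np.float64(-33.941125496954285), 92) [266.5 138.3]
(-110, -185, 14) [149.7  74.8]
(-110, 105, 14) [371.1  72.9]
(110, 105, 14) [356.8 229.3]
(110, -185, 14) [164.9 230.4]
t 1.6 unit pos [  2.4 -46.5 298.8] F [-0.2 -0.3 -0.8] open 0.01
tool shift [  1.8 -13.   98.8] turn [-0.006 -0.005 -0.008]
```

View pics/w1o.png

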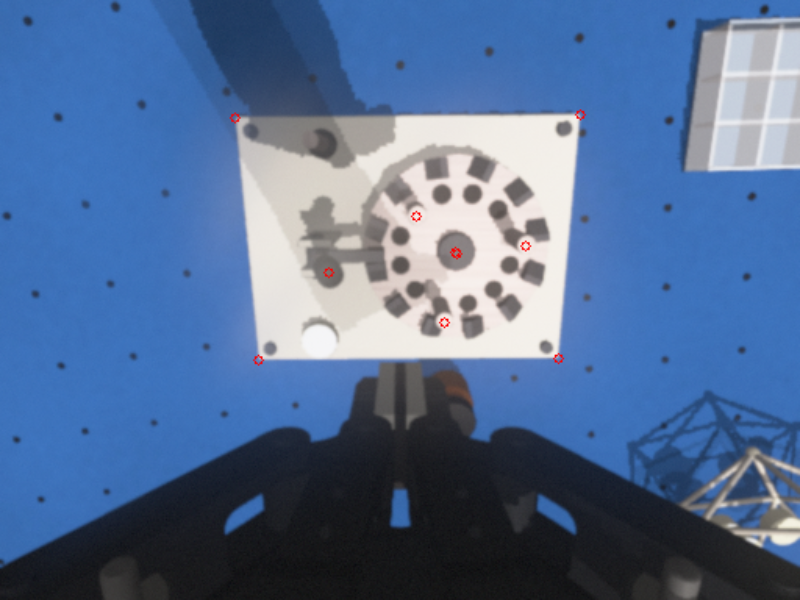

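Emit:
{"name": "carry_out", "arguments": {"steps": [[[1,1,0,35,0,0,0],[1,1,0,40,0,0,0],[1,0,0,40,0,0,0],[1,0,0,35,0,0,0],[1,0,0,15,0,0,0],[1,0,0,0,0,0,0]]]}}

```text
time: 2.2
tool_pos: [487.7, 136.3, 125.7]
eef_rot: [-3.138, -0.009, 3.017]
contact_force: [-0.7, -0.3, 0.3]
opening: 0.0
```

```bash
python3 - <<'E'
from look import *
go([0,-48,128])
im,d=look("2"); cv2.imwrite("pics/w2.png",cv2.resize(im,(800,600)))
E
```

```text
t 2.2 unit pos [ -8.4 -41.2 125.7] F [-0.7 -0.3  0.3] open 0.0
tool shift [-8.4 -6.9 -2.4] turn [-0.004 -0.009  0.003]
```

View pics/w2.png

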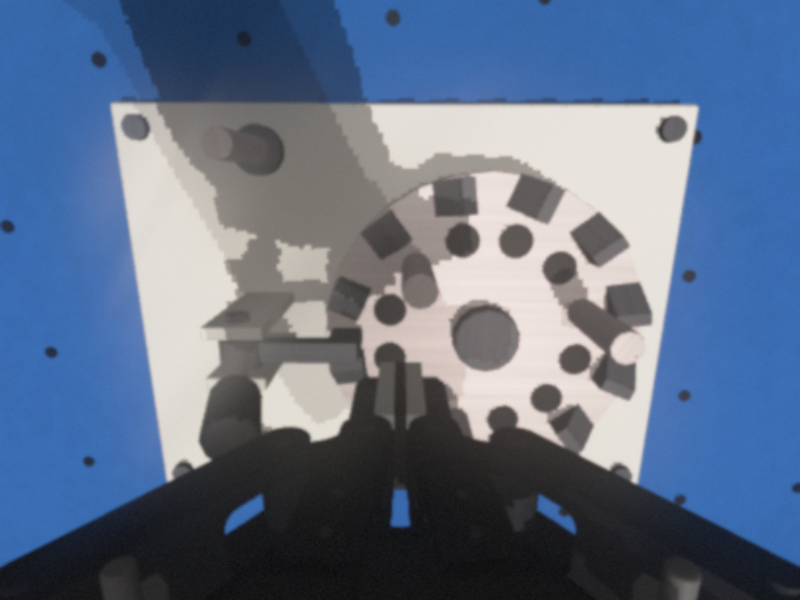

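Emit:
{"name": "carry_out", "arguments": {"steps": [[[1,-8,-7,-3,0,0,0],[1,0,0,0,0,0,0]]]}}

```text
time: 2.45
tool_pos: [495.9, 129.3, 131.3]
eef_rot: [-3.14, -0.007, 3.019]
contact_force: [0.8, -0.1, 0.8]
opening: -0.0
```

```bash
python3 - <<'E'
from look import *
go([0,-65,128])
E
```

```text
t 2.45 unit pos [  0.6 -47.  131.3] F [ 0.8 -0.1  0.8] open -0.0
tool shift [  0.7 -18.    3.3] turn [-0.002 -0.007  0.006]
```

Emit:
{"name": "carry_out", "arguments": {"steps": [[[1,0,-6,1,0,0,0],[1,0,-6,1,0,0,0],[1,0,-5,0,0,0,0],[1,0,-5,0,0,0,0],[1,0,-5,0,0,0,0],[1,0,-5,0,0,0,0],[1,0,-5,0,0,0,0],[1,0,-5,0,0,0,0],[1,0,0,0,0,0,0]]]}}

```text
time: 3.35
tool_pos: [492.2, 83.6, 132.2]
eef_rot: [3.14, -0.001, 3.017]
contact_force: [-0.1, 0.6, 1.0]
opening: 0.0
```

```bash
python3 - <<'E'
from look import *
go([0,-107,128])
im,d=look("3"); cv2.imwrite("pics/w3.png",cv2.resize(im,(800,600)))
E
```

```text
t 3.35 unit pos [  2.8 -92.8 132.2] F [-0.1  0.6  1. ] open 0.0
tool shift [  2.8 -14.2   4.2] turn [ 0.002 -0.001  0.004]
```

View pics/w3.png

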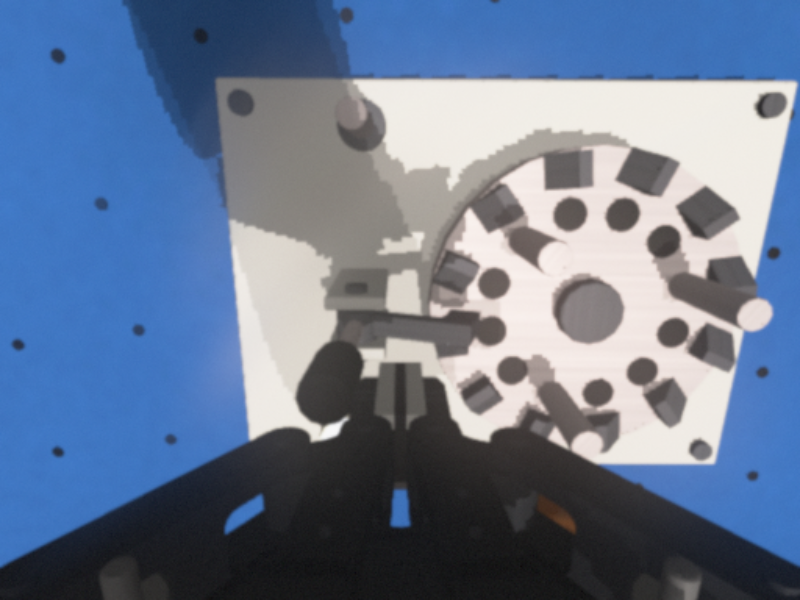

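Emit:
{"name": "carry_out", "arguments": {"steps": [[[1,2,-5,2,0,0,0],[1,0,-5,1,0,0,0],[1,0,-5,0,0,0,0],[1,0,-4,0,0,0,0],[1,0,0,0,0,0,0],[1,0,0,0,0,0,0]]]}}

```text
time: 4.0
tool_pos: [487.3, 64.0, 128.6]
eef_rot: [3.14, -0.002, 3.018]
contact_force: [0.1, -0.2, 0.3]
opening: -0.002
```

```bash
python3 - <<'E'
from look import *
go([0,-70,160])
im,d=look("4"); cv2.imwrite("pics/w4.png",cv2.resize(im,(800,600)))
E
```

```text
t 4.0 unit pos [   0.4 -112.8  128.6] F [ 0.1 -0.2  0.3] open -0.0
tool shift [  0.3  42.9 -31.3] turn [ 0.002 -0.002  0.005]
```

View pics/w4.png

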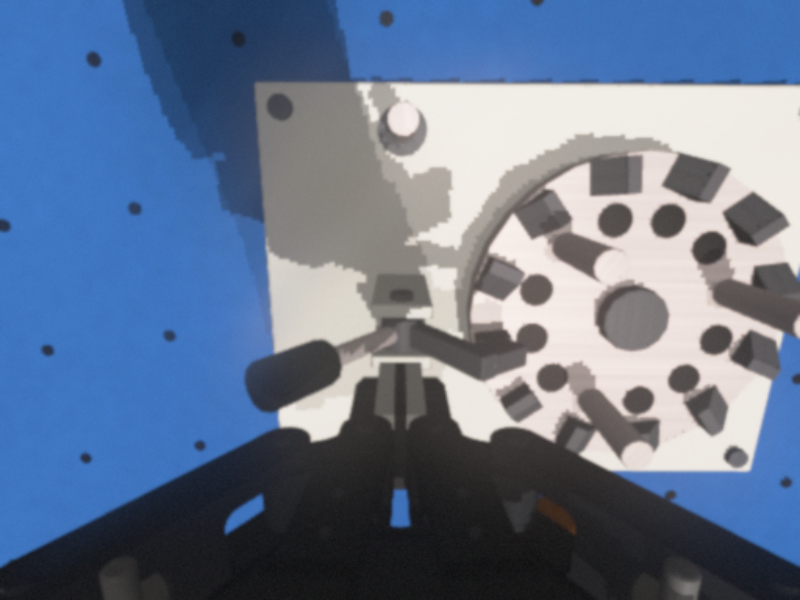

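Emit:
{"name": "carry_out", "arguments": {"steps": [[[1,0,0,-30,0,0,0],[1,0,0,-30,0,0,0],[1,10,40,0,0,0,0],[1,12,40,0,0,0,0],[1,12,40,0,0,0,0],[1,12,30,0,0,0,0],[1,0,0,0,0,0,0]]]}}

```text
time: 4.75
tool_pos: [460.7, 224.8, 192.4]
eef_rot: [3.137, 0.0, 3.015]
contact_force: [-0.3, -0.2, -0.3]
opening: 0.004
```

```bash
python3 - <<'E'
from look import *
go([-52,47,74])
im,d=look("5"); cv2.imwrite("pics/w5.png",cv2.resize(im,(800,600)))
E
```

```text
t 4.75 unit pos [-46.5  43.2 192.4] F [-0.3 -0.2 -0.3] open 0.0
tool shift [  5.5   3.3 118.4] turn [0.004 0.    0.001]
```

View pics/w5.png

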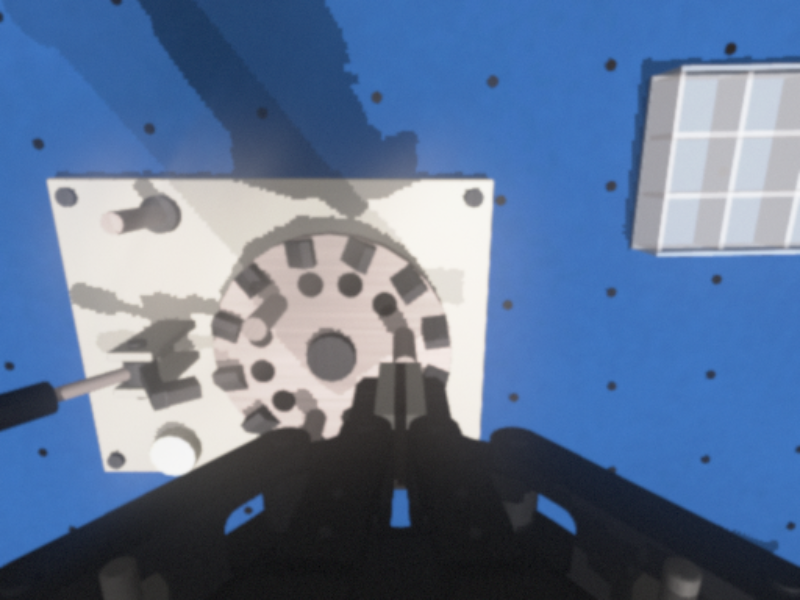

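Emit:
{"name": "carry_out", "arguments": {"steps": [[[1,10,3,25,0,0,0],[1,0,0,30,0,0,0],[1,0,0,25,0,0,0],[1,0,0,15,0,0,0],[1,0,0,0,0,0,0]]]}}

```text
time: 5.3
tool_pos: [454.5, 222.8, 95.6]
eef_rot: [3.138, 0.004, 3.008]
contact_force: [0.2, -0.2, 0.5]
opening: -0.002
```

```bash
python3 - <<'E'
from look import *
go([-52,47,74])
im,d=look("6"); cv2.imwrite("pics/w6.png",cv2.resize(im,(800,600)))
E
```

```text
t 5.3 unit pos [-52.4  40.4  95.6] F [ 0.2 -0.2  0.5] open -0.0
tool shift [-0.3  6.5 21.7] turn [ 0.003  0.004 -0.005]
```

View pics/w6.png

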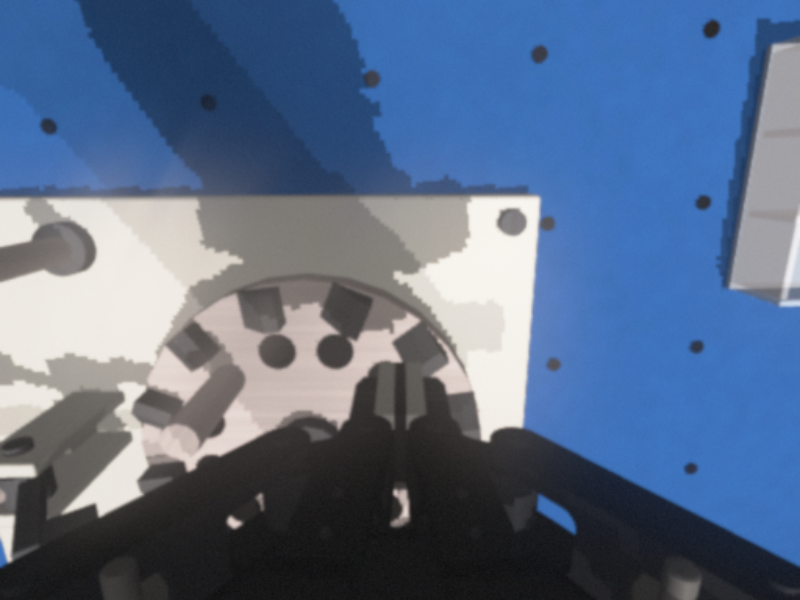

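Emit:
{"name": "carry_out", "arguments": {"steps": [[[1,0,6,10,0,0,0],[1,0,1,10,0,0,0],[1,0,0,0,0,0,0]]]}}

```text
time: 5.65
tool_pos: [458.2, 230.2, 77.3]
eef_rot: [3.135, 0.009, 3.006]
contact_force: [-0.6, -0.6, 0.4]
opening: -0.001
```

```bash
python3 - <<'E'
from look import *
go([-32,47,74])
E
```

```text
t 5.65 unit pos [-49.7  48.2  77.3] F [-0.6 -0.6  0.4] open -0.0
tool shift [-17.7  -1.1   3.5] turn [ 0.006  0.009 -0.008]
```

Emit:
{"name": "carry_out", "arguments": {"steps": [[[1,-6,-1,1,0,0,-0.008],[1,-5,0,0,0,0,0],[1,-4,0,0,0,0,0],[1,-4,0,0,0,0,0],[1,-4,0,0,0,0,0],[1,-4,0,0,0,0,0],[1,-4,0,0,0,0,0],[1,-4,0,0,0,0,0]]]}}

```text
time: 6.45
tool_pos: [494.2, 226.0, 77.3]
eef_rot: [3.134, 0.006, 3.017]
contact_force: [-1.9, 2.3, -0.6]
opening: 0.002
```

```bash
python3 - <<'E'
from look import *
go([-5.6,47,74])
im,d=look("7"); cv2.imwrite("pics/w7.png",cv2.resize(im,(800,600)))
E
```

```text
t 6.45 unit pos [-13.4  48.7  77.3] F [-1.9  2.3 -0.6] open 0.0
tool shift [-7.8 -1.7  3.3] turn [0.008 0.006 0.003]
```

View pics/w7.png

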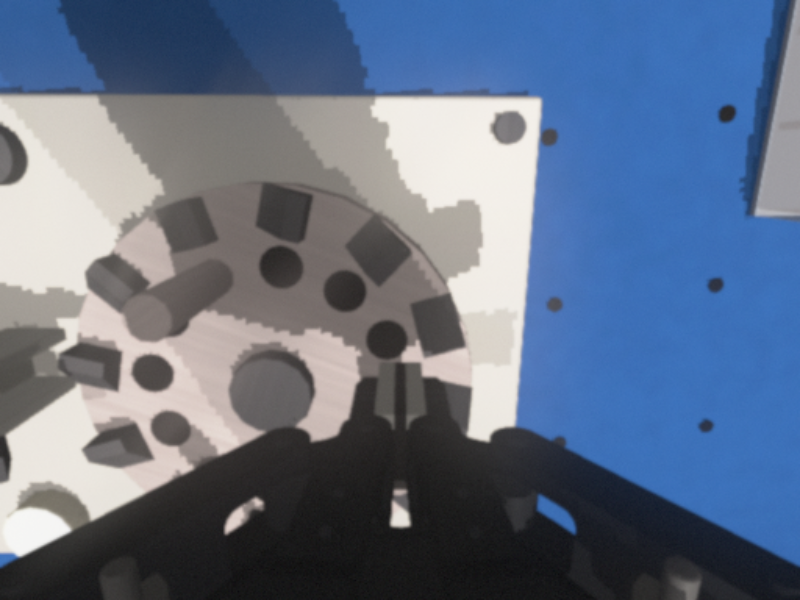

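```bash
python3 - <<'E'
from look import *
C=cam("wrist","7"); p=w2u(ray(C,np.array([148,316])*.64,92)); print(p,np.hypot(*p[:2]),np.degrees(np.arctan2(p[1],p[0]))+135)
h=w2u(ray(C,np.array([272,387])*.64,52));print(h)
p=p-h; print(np.hypot(*p[:2]),np.degrees(np.arctan2(p[1],p[0]))+135)
E
```

```text
[-45.73148643 -18.26779195  92.        ] 49.24511218397691 -23.225383935473985
[-4.88338945  1.65553813 52.        ]
45.447839420997084 -18.999567159489544
```

Emit:
{"name": "carry_out", "arguments": {"steps": [[[1,-4,-1,1,0,0,0],[1,-3,0,0,0,0,0],[1,0,0,0,0,0,0]]]}}

```text
time: 6.8
tool_pos: [503.1, 223.1, 76.4]
eef_rot: [3.134, 0.008, 3.015]
contact_force: [-0.3, 0.8, 0.1]
opening: -0.0
```

```bash
python3 - <<'E'
from look import *
go([-5.6,47,74])
E
```

```text
t 6.8 unit pos [-4.3 46.9 76.4] F [-0.3  0.8  0.1] open -0.0
tool shift [1.4 0.1 2.4] turn [0.007 0.008 0.002]
```

Emit:
{"name": "carry_out", "arguments": {"steps": [[[1,8,0,0,0,0,0],[1,12,0,0,0,0,0],[1,5,0,-30,0,0,0],[1,0,0,-40,0,0,0],[1,0,-15,-40,0,0,0],[1,-15,-35,-40,0,0,0],[1,-15,-35,-10,0,0,0],[1,0,-10,0,0,0,0],[1,0,0,0,0,0,0],[1,0,0,0,0,0,0]]]}}

```text
time: 7.8
tool_pos: [486.1, 129.2, 237.3]
eef_rot: [3.135, 0.008, 3.021]
contact_force: [-0.4, 0.0, 0.3]
opening: 0.0
```

```bash
python3 - <<'E'
from look import *
go([0,-60,230])
im,d=look("8"); C=cam("wrist","8")
for a in np.radians([-45,75,-165]):
    print(a,proj(C,u2w((48*np.cos(a),48*np.sin(a),92)))/.64)
print(proj(C,u2w((0,0,52)))/.64)
cv2.imwrite("pics/w8.png",cv2.resize(im,(800,600)))
E
```

```text
t 7.8 unit pos [ -9.2 -48.3 237.3] F [-0.4  0.   0.3] open 0.0
tool shift [ -9.  -11.8   7.2] turn [0.007 0.008 0.008]
-0.7853981633974483 [419.25861022 350.67730572]
1.3089969389957472 [547.34630115 319.63423982]
-2.8797932657906435 [458.31755068 225.01518502]
[465.80498002 284.39834736]
```

View pics/w8.png

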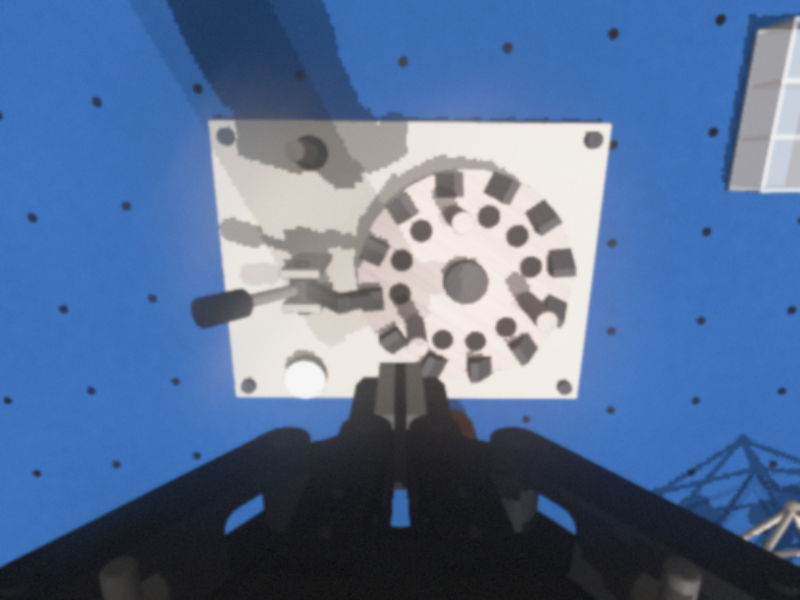

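Measure the posts' tops precisely (bright blobs).

```bash
python3 - <<'E'
from look import *
C=cam("wrist","8"); im=cv2.imread("pics/wrist8.png")
cv2.imwrite("pics/w8z.png",cv2.resize(im[90:250,220:390],None,fx=4.5,fy=3.75,interpolation=cv2.INTER_CUBIC))
E
```

```text
(no output)
```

View pics/w8z.png

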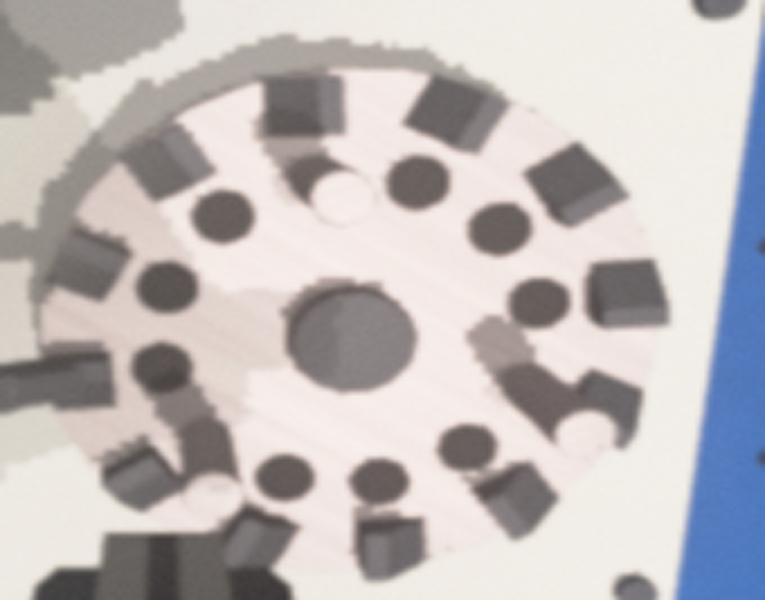

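```bash
python3 - <<'E'
from look import *
C=cam("wrist","8")
f=lambda p:np.array([220+(p[0]+.5)/4.5-.5,90+(p[1]+.5)/3.75-.5])
P={}
for k,p,z,a in [("c",(343,197),92,-135),("b",(586,434),92,105),("a",(213,496),92,-15),("hub",(352,336),52,0)]:
    P[k]=w2u(ray(C,f(p),z)); print(k,P[k].round(1),(np.degrees(np.arctan2(P[k][1],P[k][0]))-a+180)%360-180)
M=(P["a"]+P["b"]+P["c"])/3; print(M)
for k,a in(("a",-15),("b",105),("c",-135)):
    q=P[k]-M; print(np.hypot(*q[:2]),(np.degrees(np.arctan2(q[1],q[0]))-a+180)%360-180)
E
```

```text
c [-48.1 -10.2  92. ] -33.05149239105825
b [13.3 46.  92. ] -31.08259985409464
a [ 31.2 -35.4  92. ] -33.56905241576044
hub [-3.1 -0.5 52. ] -171.60159004224815
[-1.19826535  0.14368556 92.        ]
48.09501936779883 -32.612004039210376
48.06577657213432 -32.50265799002236
48.000917183641796 -32.58757657509469
```

Emit:
{"name": "carry_out", "arguments": {"steps": [[[1,-4,-40,0,0,0,0],[1,-4,-40,0,0,0,0],[1,0,-40,0,0,0,0],[1,0,-35,0,0,0,0],[1,0,0,30,0,0,0],[1,0,0,30,0,0,0],[1,0,0,0,0,0,0]]]}}

```text
time: 8.55
tool_pos: [474.0, -19.0, 169.6]
eef_rot: [3.136, 0.001, 3.041]
contact_force: [-1.4, 0.1, -0.1]
opening: -0.0
```

```bash
python3 - <<'E'
from look import *
go([0,-202,113])
E
```

```text
t 8.55 unit pos [  -2.2 -196.9  169.6] F [-1.4  0.1 -0.1] open -0.0
tool shift [-2.  -5.5 56.5] turn [0.006 0.001 0.027]
```

Emit:
{"name": "carry_out", "arguments": {"steps": [[[1,-3,-8,15,0,0,0.027],[1,0,0,20,0,0,0],[1,0,0,15,0,0,0],[1,0,0,0,0,0,0]]]}}

```text
time: 8.95
tool_pos: [477.4, -21.6, 119.2]
eef_rot: [3.135, -0.001, 3.021]
contact_force: [0.0, 0.4, -0.2]
opening: -0.001
```

```bash
python3 - <<'E'
from look import *
go([0,-180,113])
im,d=look("9"); cv2.imwrite("pics/w9.png",cv2.resize(im,(800,600)))
E
```

```text
t 8.95 unit pos [   1.5 -199.   119.2] F [ 0.   0.4 -0.2] open -0.0
tool shift [ 1.4 19.   6.3] turn [ 0.007 -0.001  0.007]
```

View pics/w9.png

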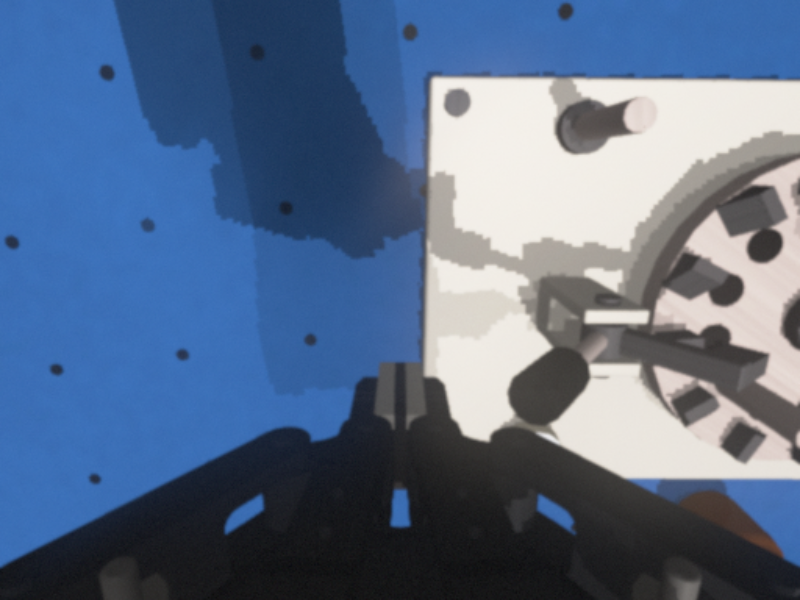

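Emit:
{"name": "carry_out", "arguments": {"steps": [[[1,1,8,5,0,0,0],[1,0,6,0,0,0,0],[1,0,5,0,0,0,0],[1,0,5,0,0,0,0],[1,0,5,0,0,0,0],[1,0,5,0,0,0,0],[1,0,5,0,0,0,0],[1,0,4,0,0,0,0],[1,0,0,0,0,0,0]]]}}

```text
time: 9.9
tool_pos: [482.6, 8.1, 125.1]
eef_rot: [-3.134, 0.004, 3.01]
contact_force: [-1.3, -1.2, 1.4]
opening: -0.002
```

```bash
python3 - <<'E'
from look import *
go([0,-147,113])
im,d=look("10"); cv2.imwrite("pics/w10.png",cv2.resize(im,(800,600)))
E
```

```text
t 9.9 unit pos [   2.9 -168.9  125.1] F [-1.3 -1.2  1.4] open -0.0
tool shift [ 3.  21.9 11.9] turn [-0.007  0.004 -0.004]
```

View pics/w10.png

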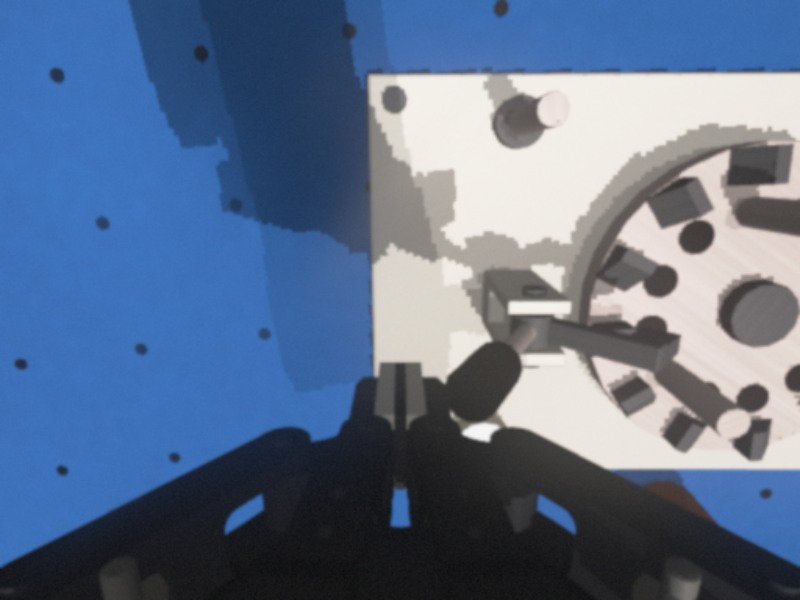

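Emit:
{"name": "carry_out", "arguments": {"steps": [[[1,2,2,7,0,0,0],[1,0,4,4,0,0,0],[1,0,4,2,0,0,0],[1,0,5,1,0,0,0],[1,0,5,1,0,0,0],[1,0,0,0,0,0,0]]]}}

```text
time: 10.55
tool_pos: [484.9, 32.5, 109.8]
eef_rot: [-3.137, 0.007, 3.012]
contact_force: [-0.3, 0.1, -0.2]
opening: -0.002
```

```bash
python3 - <<'E'
from look import *
go([0,-143,115])
im,d=look("11"); cv2.imwrite("pics/w11.png",cv2.resize(im,(800,600)))
E
```

```text
t 10.55 unit pos [   2.1 -144.4  109.8] F [-0.3  0.1 -0.2] open -0.0
tool shift [ 2.   1.4 -5.2] turn [-0.005  0.007 -0.001]
```

View pics/w11.png

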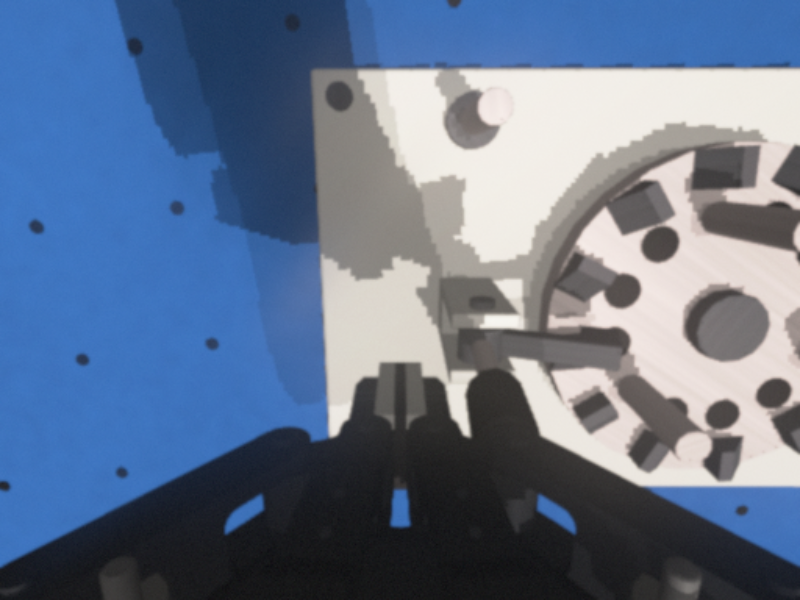

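Emit:
{"name": "carry_out", "arguments": {"steps": [[[1,0,-10,-10,0,0,0],[1,0,-15,-20,0,0,0],[1,0,0,-40,0,0,0],[1,0,0,-40,0,0,0],[1,0,20,-30,0,0,0],[1,0,40,-10,0,0,0],[1,0,30,0,0,0,0],[1,0,0,0,0,0,0],[1,0,0,0,0,0,0]]]}}

```text
time: 11.5
tool_pos: [492.5, 88.7, 272.0]
eef_rot: [-3.138, 0.01, 2.999]
contact_force: [0.5, -0.7, 0.1]
opening: -0.002
```

```bash
python3 - <<'E'
from look import *
go([0,-60,240])
im,d=look("12"); cv2.imwrite("pics/w12.png",cv2.resize(im[70:250,130:370],(800,600),interpolation=cv2.INTER_CUBIC))
im,d=look("12","side"); cv2.imwrite("pics/s12.png",cv2.resize(im[135:235,205:320],None,fx=6,fy=6,interpolation=cv2.INTER_CUBIC))
E
```

```text
t 11.5 unit pos [  2.4 -87.7 272. ] F [ 0.5 -0.7  0.1] open -0.0
tool shift [ 3.2 27.8 31.9] turn [-0.004  0.01  -0.015]
```

View pics/w12.png

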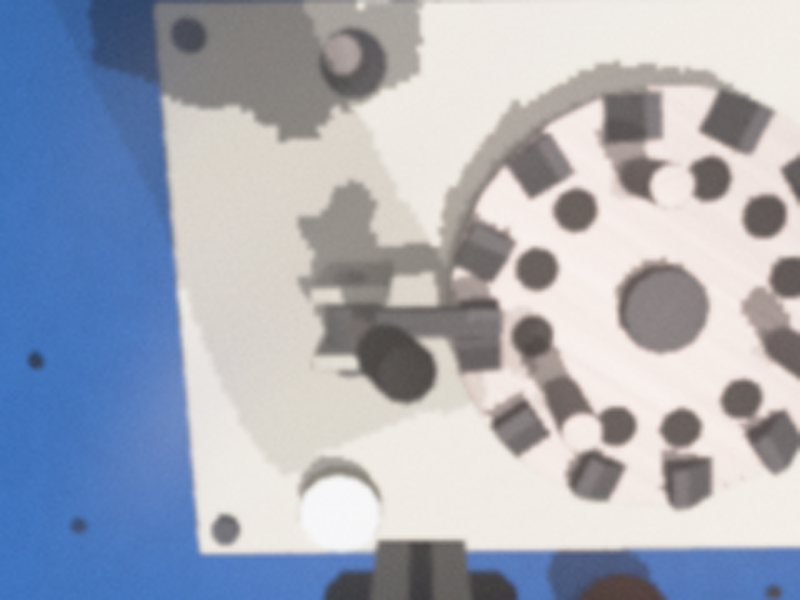

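View pics/s12.png

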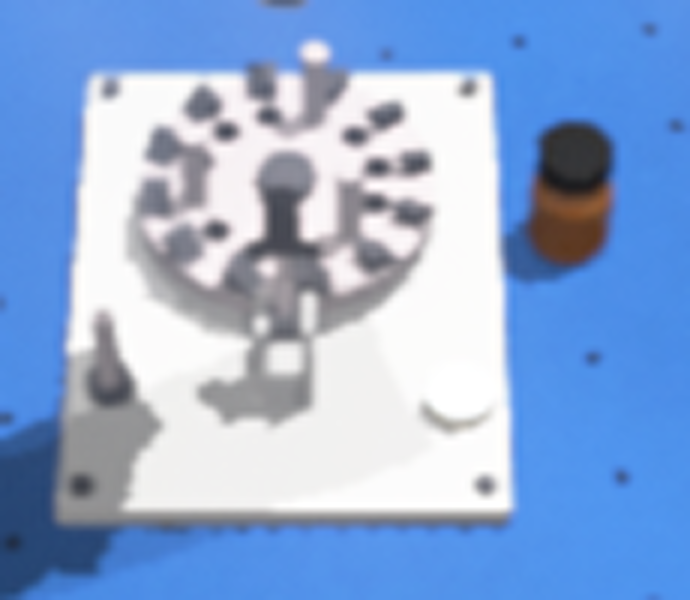

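```bash
python3 - <<'E'
from look import *
a=cv2.imread("pics/side0.png");b=cv2.imread("pics/side12.png")
z=np.hstack([cv2.resize(i[150:205,235:275],None,fx=10,fy=10,interpolation=cv2.INTER_CUBIC) for i in(a,b)]);cv2.imwrite("pics/cmp.png",z)
# grip centre predictions in wrist12 (pawl angle 0, .2)
C=cam("wrist","12"); im=cv2.imread("pics/wrist12.png")
for th in (0,.1,.22):
    al=np.radians(16)-th
    P=[u2w((0,-112+L*np.sin(al),66+L*np.cos(al))) for L in (45,75)]
    # nose: underside rel pin at seated (45,-22)
    v=np.array([45,-22]); c,s=np.cos(th),np.sin(th); n=np.array([c*v[0]-s*v[1],s*v[0]+c*v[1]])
    print(th,[((proj(C,p)-[130,70])*[800/240,600/180]).round(0) for p in P],"nose z",66+n[1])
d=np.load("pics/wrist12.npy"); K,R,t=C
# depth points around the pawl
vv,uu=np.mgrid[150:190,225:285]; D=d[150:190,225:285]
pts=np.stack([(uu-K[0,2])/K[0,0]*D,(vv-K[1,2])/K[1,1]*D,D],-1).reshape(-1,3); W=(pts-t)@R
Q=np.array([w2u(w) for w in W]); 
for y0 in range(-125,-45,5):
    m=(abs(Q[:,0])<6)&(abs(Q[:,1]-y0-2.5)<2.5); print(y0+2.5,m.sum(),np.percentile(Q[m,2],[10,50,90]).round(1) if m.sum() else "")
E
```

```text
0 [array([381., 353.]), array([406., 376.])] nose z 44.0
0.1 [array([366., 354.]), array([380., 378.])] nose z 48.6024121129907
0.22 [array([348., 355.]), array([347., 380.])] nose z 54.3505891533658
-122.5 5 [47.4 68.1 68.5]
-117.5 43 [71.2 73.2 74.8]
-112.5 45 [74.7 75.5 81.5]
-107.5 52 [ 73.8  90.8 119.4]
-102.5 72 [ 64.3 123.8 136. ]
-97.5 109 [ 14.2 138.4 140.6]
-92.5 145 [ 14.2 137.2 139.2]
-87.5 130 [ 14.2  69.2 137.6]
-82.5 81 [ 14.1  67.5 135.9]
-77.5 67 [13.9 67.3 68.8]
-72.5 48 [43.4 67.8 68.9]
-67.5 48 [46.5 67.5 68.6]
-62.5 56 [47.2 67.7 68.8]
-57.5 24 [41.3 42.1 43. ]
-52.5 18 [41.  41.8 42.6]
-47.5 0
```

View pics/cmp.png

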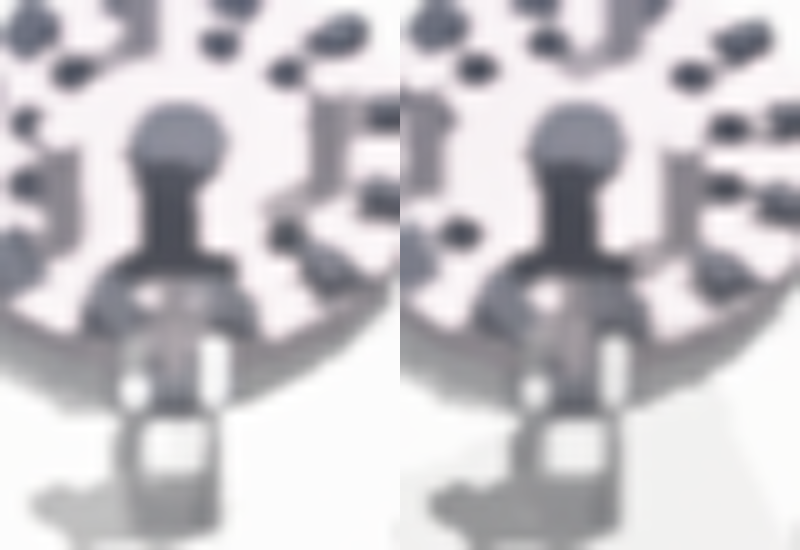

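```bash
python3 - <<'E'
from rig import *
print(job.finish_job())
E
```

```text
the job is handed in; nothing more can be done
None
```

The wheel is one notch back with the pawl dropped into the next gap, and the job is handed in at about 11.6 s of the 58 s allowed. With the closed fingertips I tipped the pawl back until it stayed thrown open. I then pushed post_b level to turn the wheel clockwise, and pushed the grip back so the pawl fell in.

**Checks that passed**
- **Pawl:** the last depth image shows its arm level at 67.5 mm from pivot side to nose. The grip stands where it did at the start, so it reads as seated at about 0 rad.
- **Forces:** the readings I took after each move stayed within a few newtons.
- **Loose things:** those visible around the unit in the last images stand where they started, and I saw no contact with any of them. I did not measure their positions again.
- **Robot:** it was about 265 mm above the bench and touching nothing at hand-in.

**Slight disagreement:** the wheel measured about -32.6° (-0.57 rad) before the pawl was dropped. That is 2.6° past the nominal -0.524 rad, but within both the 0.15 rad tolerance and the gap's play of about 4°. I did not measure the angle again after the pawl dropped. The unit's heading is known only to about 0.5°.

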